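Bring the reference ball into view with the mirror

TASK

Set up the mirror rig on the studio desk: first slide the mirror's carriage by its upright slide grip fully home to the end stop in front of the small camera, then turn the spring-centred mirror by the fin on its top until the camera, looking into the mirror, sees the reference ball (the grey ball on a post) right in the middle of the mirror. The mirror springs back when let go, so finish while gripping the fin between the fingers and holding it still at that angle. Do not touch the mirror glass, and leave the ball and the other things on the desk where they stand.

Things in the scene. Friction and masses are not known exactly. Their poses are not given: they have to be found in the camera images.
- rig: Mirror rig: fixed aluminium T-shaped base 12 mm thick, 250 mm along x by 220 mm along y, at a varying place and yaw. Origin on the desk, at the middle of the track. Its x axis points from the track towards the camera (roughly away from the robot), y along the track, z up.
- lens (a point): Front of the small black camera's lens, 95 mm above the desk, 125 mm along the rig's x from the track's centre line. The camera looks along the rig's -x; its body is 56 mm wide, its top 118 mm above the desk. Same axes as the rig.
- carriage (a joint): Slide of the black carriage (76 x 60 mm, top 37 mm above the desk) along the rig's +y, in m: 0 at the stop away from the camera, 0.10 at the end stop, where the mirror stands straight in front of the camera. About 2.5 N of friction; it stays where it is left.
- slide_grip (a point): Where to take the slide grip: a plain black upright post on the carriage, on the robot's side of the mirror, 88 mm along the rig's -x from the mirror's axis, at the same y. It is 24 mm along x, 20 mm along y, its top 87 mm above the desk; this point lies on its centre line at 70 mm. Below it, an 8 mm thick arm joins it to the carriage. Orientation = that of the rig.
- swivel (a joint): Turn of the mirror about its vertical axis, in rad, positive anticlockwise from above, range -1.15 to 1.15. At 0 (its rest) the mirror faces the camera squarely. A spring of 0.08 N m per rad brings it back to 0.
- fin_center (a point): Centre of the flat aluminium fin on top of the mirror, on the mirror's vertical axis, 165 mm above the desk. The fin is 36 mm long (along its x, the way the mirror faces), 12 mm thick (along its y), from 135 to 191 mm above the desk. It turns with the mirror; its axes equal the rig's when the mirror rests.
- glass: The mirror glass, 68 mm wide and 62 mm high in an aluminium frame 76 x 70 mm, upright, from 64 to 126 mm above the desk (frame from 60 to 130 mm), its middle 95 mm up. It faces its own +x; the reflecting face contains the turning axis. Origin on that axis, 37 mm above the desk. The glass must not be touched.
- sight (a point): Not a visible thing: where the camera's line of sight goes after the mirror once the carriage is at the end stop. Origin on the mirror's axis 95 mm above the desk, x along the reflected line. It turns twice as far as the mirror (the mirror faces half-way between the lens and what the camera sees).
- ball (a point): Centre of the reference ball: plain grey, 60 mm diameter, 95 mm above the desk (same height as the lens), on a thin steel post with a round dark foot of 70 mm diameter. Loose, about 0.45 kg, it stands left or right of the rig, 190 to 350 mm from the mirror's final place; not to be moved.
- jar: Storage jar, 68 mm diameter, 105 mm high, standing on the side of the rig where the ball is not. Origin under its centre.
- tape: Roll of tape lying flat, 64 mm diameter, 24 mm high, near the camera on its left. Origin under its centre.
- swatches: Pad of paper swatches, 75 x 45 x 22 mm, near the camera on its right (seen from the robot). Origin under its centre.
- mug: White mug, 80 mm diameter, 92 mm high, far right, handle to its side. Origin under its centre.
- drive: Black disk drive, 115 x 78 x 20 mm, far left. Origin under its centre.
- fin: The fin itself, see fin_center. Origin on the mirror's axis, 37 mm above the desk; x the way the mirror faces.
There are look-alikes about, which are no part of the job. Leave any green look-alike of the part that bears ball alone.

How it is judged:
By the outcome, as a careful person would: the job done as asked, in the order asked, and still so for the second after the job is handed in, while the arm keeps its last pose, push and grip.
It also fails if it takes over 50 s, if anything falls off the work surface, if the arm or the gripper's body presses on something with over 40 N, if the wrist force passes 120 N, or if a joint passes its speed limit or range.

ROBOT

A 6-joint arm with a two-finger parallel gripper is mounted at the origin on the work surface. World frame = base frame: x ahead of the robot, y to its left, z up, the work surface at z = 0. Lengths are in m, angles in degrees, forces in N, time in s.
With the tool pointing down it reaches from about 0.35 to 0.875 m from the base axis. Payload 4.2 kg.
Tool frame: the origin (TCP) lies on the centre line of the jaws, within the pads' length; the fingertips stand 19 mm ahead of it and the grasp point (between the pads) is the TCP; z points along the fingers, y is the line along which they close (so a half turn about z gives the same grasp; the last joint's range is limited). The gripper opens to 87 mm and grips with 3 to 60 N. Pads are 19 mm wide; open, the fingers measure 117 mm over their backs; the gripper's body (75 mm by 190 mm) begins 51 mm behind the grasp point.
Start: joints at [-60.986, 22.042, 0.453, 0, -68.411, -14.817], TCP at [0.153, -0.606, 0.242] pointing down, gripper open.
Joint ranges: [-179.83, 179.83], [-69.29, 118.12], [-61.27, 80.66], [-181.25, 117.63], [-171.15, -9.14], [-177.46, 177.46]. Speed limits (degrees/s): [159.86, 159.86, 180, 180, 180, 180].

INTERFACE

Orientations are given as a 3x3 rotation matrix whose columns are the frame's x, y, z axes.
In Python, from station import sense, capture, finish_job, search_frame, masks_of gives the robot as it stands.
- The arm moves only by the tool drive_tool, never from a script. Its argument "rows" is a list of rows, each a list of 7 numbers: the opening in per cent of the stroke, from 0 (shut) to 100 (fully open), then the shift along the world's x, y, z in mm, then the turn, a rotation vector about the world's x, y, z in rad. In form: [[fingers, dx, dy, dz, wx, wy, wz], ...]. A call has 1 to 5 rows; each row shifts and turns the commanded pose from where the row before left it; what a row does not reach is not made up. A row lasts 1/12 s, in which the tool goes at most 41.7 mm and 7.16 degrees, less where a joint would pass 70% of its speed; a pose out of reach is approached as far as the arm can. A call is refused whole if a number of a shift passes 41.7 or a number of a turn 0.125, either way. A call with a gripper value outside its range is refused whole. The fingers move at their own pace and stop on an object; the grip force is fixed at half the most. Time passes only in rows, so rows that do not move let the fingers close. It gives the time, the measured TCP pose, the force, the opening and the grip force at its end, in the units of the state.
- sense(): the state, without advancing time (a new reading comes with each control period).
- capture(name): name is "side" or "top"; returns a dict with "frame" (400x640x3 uint8, red, green, blue), "z_map" (400x640 float32, m along the optical axis (not along the pixel's ray), 0 where there is no reading), "fx", "fy", "cx", "cy" (pixels), "distortion" ([k1, k2, p1, p2, k3] as OpenCV has them; the pictures are not rectified), "R" (3x3) and "t" (3): a world point X has camera coordinates R X + t. Camera axes: x right, y down, z forward; pixel columns grow to the right and rows downward; lengths in m; the calibration is good to about 2 mm. A picture is of the moment at which its call begins.
- finish_job(): hands the job in; it is judged then, once.
Trained networks look in a picture, given as the dict that the camera call returned (one of the last four; its "shot" number tells which), for a name from the list of things; names that differ only in an ending like _2 or _b are one class to them, and where a whole thing is asked for, a point or a joint stands for the part that bears it (a point fixed in the world has none). Each returns a list of dicts, best first, with "p" (0 to 1); they miss things now and then, are a little off and sometimes report something else, mostly with a low value. They report only what shows in the picture. A call takes as long as a camera call. They do not tell look-alikes from the thing itself.
- search_frame(label, picture): "xy" ([column, row] in pixels, amid what is visible of it).
- masks_of(label, picture): "region" (400x640 bool, what is visible of it) and "xy" ([column, row] in pixels, amid what is visible of it).
The state is a dict: "time_s": time; "joints": joint angles; "joint_velocities": joint speeds; "effort": joint torques, N m; "tcp_pos": TCP position; "ee_rot": TCP orientation; "wrist_force": force on the tool from outside, world axes, zero at the start; "moment": the same for the moment, N m; "gripper_width": opening from 0.0 (shut) to 1.0 (fully open); "gripper_force": force on a finger pad.
Only numpy, scipy, OpenCV 4.12 (cv2) and the standard library are available. Lean on these libraries where they do the work, as an engineer would, in place of code of your own. Each camera call takes 0.05 s, during which the arm holds its last target. There are 200 camera calls.

## Working session

There is one attempt and no reset: what is moved stays moved. The work goes in short steps, Python scripts to look and compute and a tool call to move; the robot and the scene stay as the last step left them, time stands still between calls to the robot, and variables do not carry over. Pictures are saved under pics/ and viewed, at most 10 in all, crops included, and the job is handed in when it is done.

Besides the shell and the picture viewer there is one more tool, called as a command line: name --pt "numbers of a row" for each row, then --argument value for the rest. drive_tool: Moves the arm, as the interface text tells. Its arguments: {"type":"object","properties":{"rows":{"type":"array"}},"required":["rows"]}

```bash
mkdir -p pics; cat > h.py <<'E'
import numpy as np, cv2
from station import *
def K(c): return np.array([[c['fx'],0,c['cx']],[0,c['fy'],c['cy']],[0,0,1]])
def ray(c,uv):
    p=cv2.undistortPoints(np.array(uv,float).reshape(-1,1,2),K(c),np.array(c['distortion'],float)).reshape(-1,2)
    return np.c_[p,np.ones(len(p))]
def cloud(c,mask):
    v,u=np.nonzero(mask&(c['z_map']>0)); d=c['z_map'][v,u]
    return (ray(c,np.c_[u,v])*d[:,None]-np.array(c['t']))@np.array(c['R'])
def atz(c,uv,z):
    R=np.array(c['R']);o=-R.T@np.array(c['t']); d=ray(c,uv)@R
    return o+d*((z-o[2])/d[:,2])[:,None]
def proj(c,X):
    r,_=cv2.Rodrigues(np.array(c['R'],float));return cv2.projectPoints(np.array(X,float).reshape(-1,1,3),r,np.array(c['t'],float),K(c),np.array(c['distortion'],float))[0].reshape(-1,2)
E
cat > a.py <<'E'
from h import *
ims=[]
for n in('top','side'):
    c=capture(n);cv2.imwrite(f'pics/{n}0.png',c['frame'][...,::-1])
    print(n,(-np.array(c['R']).T@c['t']).round(3))
    for l in('rig','lens','carriage','slide_grip','fin','ball','jar','glass','tape','swatches','mug','drive'):
        for m in masks_of(l,c)[:3]:
            P=cloud(c,m['region'])
            if len(P): print(l,round(m['p'],2),np.round(m['xy']),m['region'].sum(),'med',np.median(P,0).round(3),'lo',np.percentile(P,3,0).round(3),'hi',np.percentile(P,97,0).round(3))
E
python3 a.py
```

```text
top [0.355 0.032 1.703]
rig 0.74 [298. 213.] 2946 med [0.581 0.079 0.019] lo [ 0.489 -0.026  0.004] hi [0.757 0.165 0.129]
lens 0.87 [298. 211.] 2883 med [0.582 0.079 0.02 ] lo [ 0.493 -0.026  0.005] hi [0.755 0.165 0.13 ]
carriage 0.75 [315. 223.] 627 med [0.539 0.036 0.039] lo [ 0.461 -0.     0.016] hi [0.587 0.062 0.192]
carriage 0.19 [299. 210.] 2823 med [0.581 0.079 0.021] lo [ 0.487 -0.023  0.006] hi [0.756 0.163 0.13 ]
slide_grip 0.75 [298. 212.] 2970 med [0.581 0.079 0.019] lo [ 0.496 -0.027  0.004] hi [0.754 0.166 0.129]
fin 0.51 [313. 212.] 69 med [0.548 0.029 0.189] lo [0.536 0.023 0.043] hi [0.568 0.038 0.197]
ball 0.92 [397. 244.] 393 med [ 0.462 -0.224  0.111] lo [ 0.436 -0.253  0.004] hi [ 0.491 -0.204  0.127]
ball 0.91 [368. 191.] 409 med [ 0.619 -0.137  0.11 ] lo [ 0.599 -0.167  0.003] hi [ 0.649 -0.112  0.126]
ball 0.6 [361. 234.] 381 med [ 0.499 -0.119  0.111] lo [ 0.474 -0.148  0.004] hi [ 0.528 -0.095  0.127]
jar 0.79 [230. 173.] 473 med [0.7   0.304 0.102] lo [0.676 0.277 0.003] hi [0.735 0.338 0.111]
glass 0.6 [296. 210.] 2913 med [0.581 0.079 0.019] lo [ 0.496
[... 1693 characters left out ...]
8. 226.] 203 med [0.727 0.168 0.021] lo [ 0.699  0.143 -0.001] hi [0.76  0.2   0.028]
tape 0.5 [310. 200.] 218 med [ 0.672 -0.019  0.021] lo [ 0.638 -0.045  0.002] hi [0.71  0.001 0.027]
swatches 0.52 [309. 200.] 201 med [ 0.669 -0.018  0.021] lo [ 0.638 -0.043  0.004] hi [0.707 0.001 0.027]
mug 0.79 [402. 136.] 486 med [ 0.485 -0.51   0.058] lo [ 0.445 -0.576  0.001] hi [ 0.538 -0.492  0.093]
drive 0.69 [273. 360.] 1011 med [0.44  0.573 0.02 ] lo [0.386 0.532 0.006] hi [0.496 0.613 0.025]
drive 0.59 [360. 195.] 370 med [ 0.499 -0.116  0.023] lo [ 0.474 -0.155  0.002] hi [ 0.531 -0.094  0.124]
drive 0.16 [270. 230.] 200 med [0.725 0.173 0.021] lo [ 0.699  0.143 -0.   ] hi [0.754 0.2   0.028]
```

```bash
python3 -c "
import cv2,numpy as np
a=cv2.imread('pics/top0.png')[150:280,220:430];b=cv2.imread('pics/side0.png')[130:270,240:410]
cv2.imwrite('pics/c1.png',cv2.resize(a,None,fx=3.8,fy=3.8,interpolation=cv2.INTER_CUBIC));cv2.imwrite('pics/c2.png',cv2.resize(b,None,fx=4.2,fy=4.2,interpolation=cv2.INTER_CUBIC))"
```

```text
(no output)
```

View pics/c1.png

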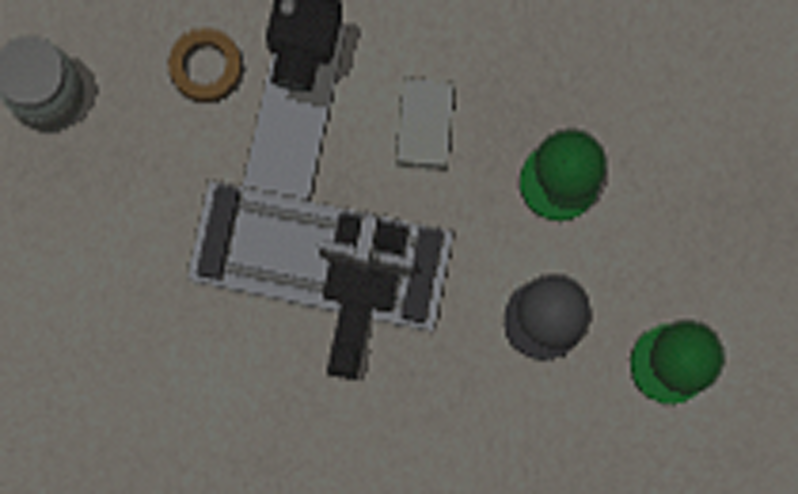

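View pics/c2.png

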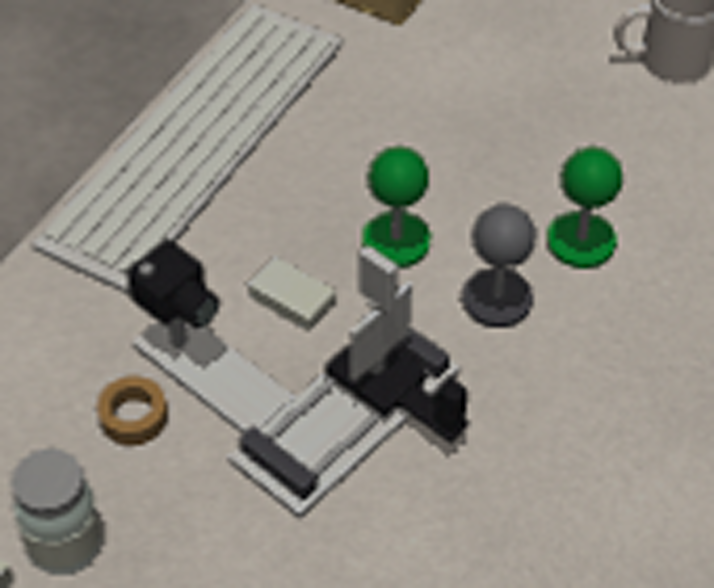

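Balls in the top picture: grey ball at px (361,234), green ones at (368,191) and (397,244). The grey one with the dark foot fits the description and the crops confirm it. The carriage sits at the right (robot's) end, the camera is ahead, and the rig yaw is about -11°.

```bash
cat > m.py <<'E'
from h import *
from scipy.optimize import minimize
from scipy.spatial import cKDTree
def ballfit(c,xy):
    m=np.zeros((400,640),bool);u,v=np.round(xy).astype(int);m[v-14:v+15,u-14:u+15]=1
    P=cloud(c,m);P=P[P[:,2]>.08]
    f=lambda q:np.abs(np.linalg.norm(P-[q[0],q[1],.095],axis=1)-.03).mean()
    return minimize(f,np.r_[np.median(P[:,:2],0)],method='Nelder-Mead').x
c=capture('top');s=capture('side')
for n,k,px in(('top',c,(361,234)),('side',s,(360,188))): print('ball',n,ballfit(k,px).round(4))
# base corners from crop
q=np.array([[210,180],[190,283],[435,330],[455,232]])/3.8+[220,150]
W=atz(c,q,.012)[:,:2];print('corners',W.round(4).tolist(),'mid',W.mean(0).round(4))
d=(W[0]+W[1]-W[2]-W[3])/2;print('len',np.linalg.norm(d),'yaw',np.degrees(np.arctan2(-d[0],d[1])))
for n,k in(('top',c),('side',s)):
    P=cloud(k,np.ones((400,640),bool));b=lambda P,x0,x1,y0,y1,z0,z1:P[(P[:,0]>x0)&(P[:,0]<x1)&(P[:,1]>y0)&(P[:,1]<y1)&(P[:,2]>z0)&(P[:,2]<z1)]
    A=b(P,.5,.6,-.02,.08,.18,.2);G=b(P,.4,.51,0,.12,.075,.1);C=b(P,.66,.85,.03,.16,.10,.13)
    for l,X in(('fintop',A),('griptop',G),('camtop',C)):
        print(n,l,len(X),X.mean(0).round(4),cv2.minAreaRect(X[:,:2].astype(np.float32)*1000))
print(sense())
E
python3 m.py
```

```text
ball top [ 0.5054 -0.1249]
ball side [ 0.5029 -0.1259]
corners [[0.6284, 0.1637], [0.538, 0.181], [0.4949, -0.031], [0.5802, -0.0498]] mid [0.5604 0.066 ]
len 0.21760667984411694 yaw -12.106991096471763
top fintop 51 [0.553  0.0301 0.1907] ((553.7191162109375, 29.896894454956055), (11.75744915008545, 35.35810470581055), 78.47738647460938)
top griptop 48 [0.4682 0.0491 0.0869] ((468.5747985839844, 48.79371643066406), (18.781280517578125, 22.54692268371582), 88.55083465576172)
top camtop 379 [0.7359 0.0812 0.1153] ((733.4714965820312, 82.29986572265625), (56.18946838378906, 80.30876159667969), 77.84772491455078)
side fintop 45 [0.5508 0.0316 0.1887] ((551.0036010742188, 29.43537139892578), (14.598291397094727, 35.97115707397461), 76.50030517578125)
side griptop 39 [0.4646 0.0518 0.0845] ((465.5148620605469, 49.80027770996094), (20.035480499267578, 23.878740310668945), 80.52689361572266)
side camtop 240 [0.7329 0.0853 0.1143] ((731.0645141601562, 82.74504089355469), (57.42135238647461, 81.31575012207031), 80.0182876586914)
{'time_s': 1.4, 'joints': array([-6.09853210e+01,  2.20425763e+01,  4.54538295e-01, -1.58262921e-03,
       -6.84113538e+01, -1.48170454e+01]), 'joint_velocities': array([ 7.30823846e-05,  3.66833572e-02, -6.68538870e-02, -3.18396303e-02,
       -1.21073462e-02, -5.53615787e-02]), 'effort': array([ 3.80238735e-04, -3.90468156e+01,  1.87615371e+01,  4.22437862e+00,
        1.53973117e-02, -3.29363775e-05]), 'tcp_pos': array([ 0.15332815, -0.60589068,  0.24154961]), 'ee_rot': array([[-9.69457973e-01, -2.45257494e-01,  2.76096890e-05],
       [-2.45257494e-01,  9.69457973e-01,  3.17470060e-06],
       [-2.75450523e-05, -3.69374433e-06, -1.00000000e+00]]), 'wrist_force': array([-0.46604147,  0.77922561,  0.3146718 ]), 'moment': array([ 0.0191956 , -0.01274008,  0.02039748]), 'gripper_force': 0.0, 'gripper_width': 1.0033181246141447}
```

Everything agrees: yaw is about -12°, the grip is at (0.467, 0.049), the final fin place is about (0.571, 0.117) and the ball is at (0.504, -0.125). That puts the swivel target at about -47°. I'm moving above the slide grip, turning the tool by +154° so the last joint has room later.

drive_tool --pt "100 14.3 29.8 0 0 0 0.122" --pt "100 14.3 29.8 0 0 0 0.122" --pt "100 14.3 29.8 0 0 0 0.122" --pt "100 14.3 29.8 0 0 0 0.122" --pt "100 14.3 29.8 0 0 0 0.122"

```text
time_s: 1.82
tcp_pos: [0.2251, -0.4556, 0.2416]
ee_rot: [[-0.65, -0.76, 0.0], [-0.76, 0.65, -0.0], [0.0, -0.0, -1.0]]
wrist_force: [0.9, 0.8, 0.9]
gripper_width: 0.999
gripper_force: 0.0
```

drive_tool --pt "100 14.3 29.8 0 0 0 0.122" --pt "100 14.3 29.8 0 0 0 0.122" --pt "100 14.3 29.8 0 0 0 0.122" --pt "100 14.3 29.8 0 0 0 0.122" --pt "100 14.3 29.8 0 0 0 0.122"

```text
time_s: 2.23
tcp_pos: [0.2966, -0.3065, 0.2418]
ee_rot: [[-0.097, -0.995, 0.001], [-0.995, 0.097, -0.0], [0.0, -0.001, -1.0]]
wrist_force: [-0.0, -0.9, -0.1]
gripper_width: 0.998
gripper_force: 0.0
```

drive_tool --pt "100 14.3 29.8 0 0 0 0.122" --pt "100 14.3 29.8 0 0 0 0.122" --pt "100 14.3 29.8 0 0 0 0.122" --pt "100 14.3 29.8 0 0 0 0.122" --pt "100 14.3 29.8 0 0 0 0.122"

```text
time_s: 2.65
tcp_pos: [0.3682, -0.1574, 0.242]
ee_rot: [[0.491, -0.871, 0.001], [-0.871, -0.491, -0.0], [0.001, -0.001, -1.0]]
wrist_force: [1.1, -0.8, -0.2]
gripper_width: 0.996
gripper_force: 0.0
```

drive_tool --pt "100 14.3 29.8 0 0 0 0.122" --pt "100 14.3 29.8 0 0 0 0.122" --pt "100 14.3 29.8 0 0 0 0.122" --pt "100 14.3 29.8 0 0 0 0.122" --pt "100 0 0 0 0 0 0"

```text
time_s: 3.07
tcp_pos: [0.4276, -0.036, 0.242]
ee_rot: [[0.844, -0.537, 0.003], [-0.537, -0.844, 0.0], [0.002, -0.002, -1.0]]
wrist_force: [0.6, -1.0, -0.2]
gripper_width: 0.999
gripper_force: 0.0
```

drive_tool --pt "100 13 28.3 0 0 0 0.119" --pt "100 13 28.3 0 0 0 0.119" --pt "100 13.4 28.4 0 0 0 0.119" --pt "60 0 0 0 0 0 0" --pt "60 0 0 0 0 0 0"

```text
time_s: 3.48
tcp_pos: [0.4648, 0.0464, 0.2414]
ee_rot: [[0.976, -0.216, -0.0], [-0.216, -0.976, -0.0], [-0.0, 0.0, -1.0]]
wrist_force: [-0.6, -0.7, -0.5]
gripper_width: 0.919
gripper_force: 0.0
```

drive_tool --pt "60 0 0 -35 0 0 0" --pt "60 0 0 -35 0 0 0" --pt "60 0 0 -30 0 0 0" --pt "60 0 0 0 0 0 0"

```text
time_s: 3.82
tcp_pos: [0.4598, 0.0429, 0.1365]
ee_rot: [[0.975, -0.22, -0.012], [-0.221, -0.975, -0.004], [-0.011, 0.006, -1.0]]
wrist_force: [-0.7, -0.5, -0.0]
gripper_width: 0.648
gripper_force: 0.0
```

```bash
python3 -c "
from h import *
s=sense();print(s['tcp_pos'],s['joints'],np.degrees(np.arctan2(s['ee_rot'][1,1],s['ee_rot'][0,1])))
c=capture('side');cv2.imwrite('pics/s1.png',cv2.resize(c['frame'][130:270,240:410,::-1],None,fx=4,fy=4))"
```

```text
[0.45976577 0.0429391  0.1365423 ] [ 25.51689794  13.07757444 -29.72400607  -0.13256727 -47.92232942
  51.83483376] -102.73569127053673
```

View pics/s1.png

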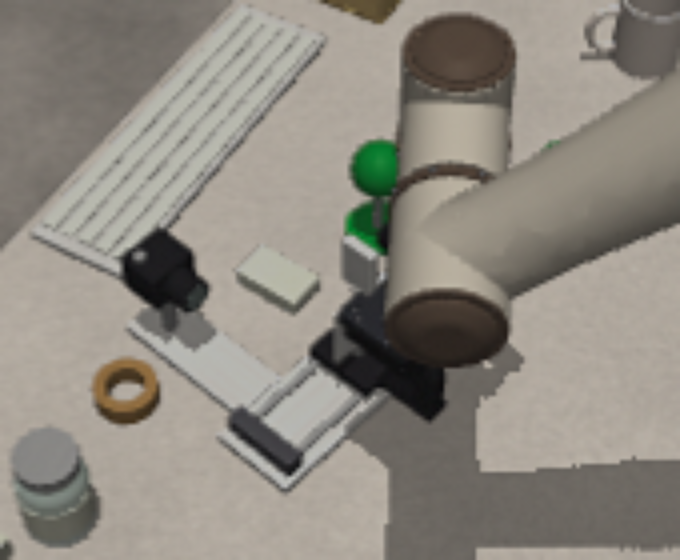

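drive_tool --pt "60 0 0 0 0 0 0" --pt "60 0 0 0 0 0 0" --pt "60 0 0 0 0 0 0"

```text
time_s: 4.12
tcp_pos: [0.4657, 0.0456, 0.1437]
ee_rot: [[0.976, -0.217, 0.004], [-0.217, -0.976, 0.002], [0.004, -0.003, -1.0]]
wrist_force: [-0.0, 0.2, 0.9]
gripper_width: 0.603
gripper_force: 0.0
```

drive_tool --pt "60 1.5 3 -15 0 0 0" --pt "60 0 0 -20 0 0 0" --pt "60 0 0 -20 0 0 0" --pt "60 0 0 -13 0 0 0" --pt "60 0 0 0 0 0 0"

```text
time_s: 4.53
tcp_pos: [0.465, 0.048, 0.0725]
ee_rot: [[0.976, -0.218, -0.003], [-0.218, -0.976, -0.001], [-0.002, 0.002, -1.0]]
wrist_force: [0.4, 0.2, 0.5]
gripper_width: 0.603
gripper_force: 0.0
```

drive_tool --pt "60 0 0 0 0 0 0" --pt "40 0 0 0 0 0 0" --pt "30 0 0 0 0 0 0" --pt "15 0 0 0 0 0 0" --pt "10 0 0 0 0 0 0"

```text
time_s: 4.95
tcp_pos: [0.4664, 0.0485, 0.0744]
ee_rot: [[0.976, -0.217, 0.002], [-0.217, -0.976, 0.001], [0.002, -0.001, -1.0]]
wrist_force: [0.2, 0.4, -0.1]
gripper_width: 0.384
gripper_force: 0.0
```

drive_tool --pt "10 0 0 0 0 0 0" --pt "10 0 0 0 0 0 0" --pt "10 0 0 0 0 0 0"

```text
time_s: 5.2
tcp_pos: [0.466, 0.0481, 0.0739]
ee_rot: [[0.976, -0.217, 0.0], [-0.217, -0.976, -0.0], [0.0, 0.0, -1.0]]
wrist_force: [0.3, -1.2, 2.8]
gripper_width: 0.228
gripper_force: 30.0
```

drive_tool --pt "10 2.5 11.7 0 0 0 0" --pt "10 2.5 11.7 0 0 0 0" --pt "10 2.5 11.7 0 0 0 0" --pt "10 2.5 11.7 0 0 0 0" --pt "10 2.5 11.7 0 0 0 0"

```text
time_s: 5.62
tcp_pos: [0.4792, 0.108, 0.0739]
ee_rot: [[0.976, -0.217, 0.001], [-0.217, -0.976, 0.0], [0.001, -0.0, -1.0]]
wrist_force: [2.7, -4.7, 3.0]
gripper_width: 0.225
gripper_force: 30.0
```

drive_tool --pt "10 2.1 9.8 0 0 0 0" --pt "10 1 4.9 0 0 0 0" --pt "10 0 0 0 0 0 0" --pt "10 0 0 0 0 0 0"

```text
time_s: 5.95
tcp_pos: [0.4826, 0.1232, 0.0739]
ee_rot: [[0.976, -0.216, 0.003], [-0.216, -0.976, 0.002], [0.002, -0.003, -1.0]]
wrist_force: [3.7, 2.4, 3.5]
gripper_width: 0.225
gripper_force: 30.0
```

drive_tool --pt "10 1 4.9 0 0 0 0" --pt "10 0.8 3.9 0 0 0 0" --pt "10 0 0 0 0 0 0" --pt "10 0 0 0 0 0 0"

```text
time_s: 6.28
tcp_pos: [0.4842, 0.1307, 0.0739]
ee_rot: [[0.976, -0.217, 0.002], [-0.217, -0.976, 0.001], [0.002, -0.002, -1.0]]
wrist_force: [4.6, -0.6, 1.5]
gripper_width: 0.226
gripper_force: 30.0
```

drive_tool --pt "10 0.6 2.9 0 0 0 0" --pt "10 0 0 0 0 0 0" --pt "10 0 0 0 0 0 0"

```text
time_s: 6.53
tcp_pos: [0.4848, 0.1332, 0.0739]
ee_rot: [[0.976, -0.217, 0.002], [-0.217, -0.976, 0.001], [0.002, -0.001, -1.0]]
wrist_force: [5.4, -1.8, 1.7]
gripper_width: 0.222
gripper_force: 30.0
```

drive_tool --pt "10 0.6 2.9 0 0 0 0" --pt "10 0 0 0 0 0 0" --pt "10 0 0 0 0 0 0"

```text
time_s: 6.78
tcp_pos: [0.4852, 0.135, 0.0738]
ee_rot: [[0.976, -0.217, 0.001], [-0.217, -0.976, -0.001], [0.001, 0.001, -1.0]]
wrist_force: [6.3, -5.2, 2.6]
gripper_width: 0.226
gripper_force: 30.0
```

drive_tool --pt "10 0.9 2.9 0 0 0 0" --pt "10 0 0 0 0 0 0" --pt "10 0 0 0 0 0 0"

```text
time_s: 7.03
tcp_pos: [0.4851, 0.1352, 0.0738]
ee_rot: [[0.976, -0.217, -0.002], [-0.217, -0.976, -0.005], [-0.001, 0.006, -1.0]]
wrist_force: [8.0, -14.6, 4.7]
gripper_width: 0.229
gripper_force: 30.0
```

drive_tool --pt "10 0.9 2.9 0 0 0 0" --pt "10 0 0 0 0 0 0" --pt "10 0 0 0 0 0 0"

```text
time_s: 7.28
tcp_pos: [0.4851, 0.1355, 0.0737]
ee_rot: [[0.976, -0.217, -0.005], [-0.217, -0.976, -0.01], [-0.003, 0.011, -1.0]]
wrist_force: [9.8, -24.8, 8.0]
gripper_width: 0.232
gripper_force: 30.1
```

Stopped against the end stop: the force rises with no travel, about 89 mm as predicted. Now easing the push, releasing and lifting.

drive_tool --pt "10 -1 -3.5 0 0 0 0" --pt "10 0 0 0 0 0 0" --pt "40 0 0 0 0 0 0" --pt "60 0 0 0 0 0 0" --pt "60 0 0 0 0 0 0"

```text
time_s: 7.7
tcp_pos: [0.4838, 0.1377, 0.0727]
ee_rot: [[0.976, -0.218, -0.003], [-0.218, -0.976, -0.001], [-0.003, 0.001, -1.0]]
wrist_force: [0.1, 0.1, 0.6]
gripper_width: 0.376
gripper_force: 0.0
```

drive_tool --pt "60 0 0 0 0 0 0" --pt "60 0 0 25 0 0 0" --pt "60 0 0 35 0 0 0" --pt "60 0 0 35 0 0 0" --pt "60 0 0 35 0 0 0"

```text
time_s: 8.12
tcp_pos: [0.4843, 0.1385, 0.2045]
ee_rot: [[0.976, -0.217, -0.002], [-0.217, -0.976, -0.001], [-0.002, 0.001, -1.0]]
wrist_force: [0.9, 0.6, 0.2]
gripper_width: 0.59
gripper_force: 0.0
```

drive_tool --pt "60 0 0 35 0 0 0" --pt "60 0 0 0 0 0 0" --pt "60 -30 0 0 0 0 0" --pt "60 -30 0 0 0 0 0" --pt "60 0 0 0 0 0 0"

```text
time_s: 8.53
tcp_pos: [0.4205, 0.1374, 0.2377]
ee_rot: [[0.976, -0.216, -0.004], [-0.216, -0.976, -0.0], [-0.004, 0.001, -1.0]]
wrist_force: [0.0, -0.8, -1.3]
gripper_width: 0.601
gripper_force: 0.0
```

```bash
cat > n.py <<'E'
from h import *
s=sense();print(s['tcp_pos'])
for n in('top','side'):
    k=capture(n);cv2.imwrite(f'pics/{n}2.png',cv2.resize(k['frame'][130:270,220:410,::-1],None,fx=4,fy=4))
    P=cloud(k,np.ones((400,640),bool));b=lambda P,x0,x1,y0,y1,z0,z1:P[(P[:,0]>x0)&(P[:,0]<x1)&(P[:,1]>y0)&(P[:,1]<y1)&(P[:,2]>z0)&(P[:,2]<z1)]
    for l,X in(('fintop',b(P,.53,.61,.08,.15,.18,.198)),('griptop',b(P,.46,.51,.1,.17,.075,.095)),('camtop',b(P,.66,.85,.03,.16,.10,.13))):
        if len(X)>5: print(n,l,len(X),X.mean(0).round(4),cv2.minAreaRect(X[:,:2].astype(np.float32)*1000))
E
python3 n.py
```

```text
[0.42046252 0.13735531 0.23771404]
top fintop 51 [0.5734 0.1173 0.1901] ((573.8397216796875, 117.48878479003906), (12.316691398620605, 36.080928802490234), 75.91354370117188)
top griptop 13 [0.4944 0.1316 0.088 ] ((495.2681884765625, 130.93649291992188), (17.9505615234375, 6.687060832977295), 44.67222595214844)
top camtop 383 [0.7361 0.0813 0.1154] ((733.8336181640625, 82.64085388183594), (56.59724426269531, 80.9715805053711), 76.77751159667969)
side fintop 42 [0.5693 0.1197 0.1892] ((570.3657836914062, 118.79593658447266), (13.125765800476074, 35.474281311035156), 82.07752990722656)
side griptop 42 [0.4839 0.1392 0.0857] ((484.0617980957031, 137.93580627441406), (20.391502380371094, 24.44320297241211), 77.78085327148438)
side camtop 242 [0.7322 0.0858 0.1142] ((729.78662109375, 83.09799194335938), (57.912357330322266, 83.36647033691406), 76.82239532470703)
```

View pics/side2.png

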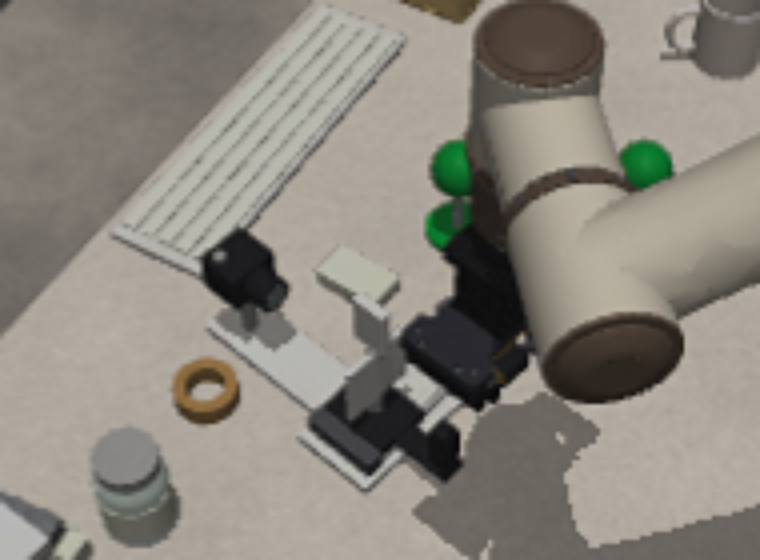

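Carriage is home against the stop block (crop px ~(350,430)), the mirror is at rest and the ball is undisturbed. Now the fin, at about (0.572, 0.117).

drive_tool --pt "60 30 -4 0 0 0 0" --pt "60 30 -4 0 0 0 0" --pt "60 30 -4 0 0 0 0" --pt "60 30 -4 0 0 0 0" --pt "60 31 -4 0 0 0 0"

```text
time_s: 9.05
tcp_pos: [0.5783, 0.1183, 0.2377]
ee_rot: [[0.976, -0.217, -0.001], [-0.217, -0.976, -0.0], [-0.001, 0.0, -1.0]]
wrist_force: [0.3, 0.7, -0.6]
gripper_width: 0.6
gripper_force: 0.0
```

drive_tool --pt "60 0 0 0 0 0 0" --pt "60 0 0 0 0 0 0" --pt "60 0 0 0 0 0 0"

```text
time_s: 9.3
tcp_pos: [0.5762, 0.1183, 0.2374]
ee_rot: [[0.976, -0.218, -0.002], [-0.218, -0.976, -0.001], [-0.002, 0.001, -1.0]]
wrist_force: [0.3, 0.1, 0.4]
gripper_width: 0.604
gripper_force: 0.0
```

drive_tool --pt "60 -4 -1 -15 0 0 0" --pt "60 0 0 -20 0 0 0" --pt "60 0 0 -20 0 0 0" --pt "60 0 0 -14 0 0 0" --pt "60 0 0 0 0 0 0"

```text
time_s: 9.72
tcp_pos: [0.5694, 0.117, 0.1667]
ee_rot: [[0.976, -0.217, -0.006], [-0.217, -0.976, -0.002], [-0.006, 0.003, -1.0]]
wrist_force: [-0.5, -0.5, -0.5]
gripper_width: 0.603
gripper_force: 0.0
```

drive_tool --pt "60 0 0 0 0 0 0" --pt "40 0 0 0 0 0 0" --pt "30 0 0 0 0 0 0" --pt "20 0 0 0 0 0 0" --pt "15 0 0 0 0 0 0"

```text
time_s: 10.13
tcp_pos: [0.5726, 0.1176, 0.1705]
ee_rot: [[0.976, -0.217, 0.002], [-0.217, -0.976, 0.001], [0.001, -0.001, -1.0]]
wrist_force: [0.4, -0.4, 1.0]
gripper_width: 0.382
gripper_force: 0.0
```

drive_tool --pt "5 0 0 0 0 0 0" --pt "5 0 0 0 0 0 0" --pt "5 0 0 0 0 0 0" --pt "5 0 0 0 0 0 0"

```text
time_s: 10.47
tcp_pos: [0.572, 0.1158, 0.1697]
ee_rot: [[0.976, -0.217, -0.002], [-0.217, -0.976, -0.003], [-0.001, 0.003, -1.0]]
wrist_force: [-0.2, -6.1, 1.7]
gripper_width: 0.134
gripper_force: 30.0
```

drive_tool --pt "5 0 0 0 0 0 -0.08" --pt "5 0 0 0 0 0 -0.08" --pt "5 0 0 0 0 0 -0.08" --pt "5 0 0 0 0 0 -0.08" --pt "5 0 0 0 0 0 -0.08"

```text
time_s: 10.88
tcp_pos: [0.5716, 0.1151, 0.1697]
ee_rot: [[0.812, -0.584, -0.002], [-0.584, -0.812, -0.004], [0.0, 0.004, -1.0]]
wrist_force: [-0.5, -7.1, 1.7]
gripper_width: 0.139
gripper_force: 30.0
```

drive_tool --pt "5 0 0 0 0 0 -0.08" --pt "5 0 0 0 0 0 -0.08" --pt "5 0 0 0 0 0 -0.08" --pt "5 0 0 0 0 0 -0.08" --pt "5 0 0 0 0 0 -0.08"

```text
time_s: 11.3
tcp_pos: [0.571, 0.1146, 0.1697]
ee_rot: [[0.521, -0.854, -0.004], [-0.854, -0.52, -0.005], [0.002, 0.006, -1.0]]
wrist_force: [-2.6, -9.0, 3.1]
gripper_width: 0.134
gripper_force: 30.0
```

drive_tool --pt "5 0 0 0 0 0 -0.012" --pt "5 0 0 0 0 0 0" --pt "5 0 0 0 0 0 0" --pt "5 0 0 0 0 0 0"

```text
time_s: 11.63
tcp_pos: [0.571, 0.1146, 0.1697]
ee_rot: [[0.514, -0.858, -0.004], [-0.858, -0.514, -0.004], [0.002, 0.005, -1.0]]
wrist_force: [-2.3, -8.4, 3.1]
gripper_width: 0.135
gripper_force: 30.0
```

```bash
cat > o.py <<'E'
from h import *
s=sense();r=s['ee_rot'];print(s['tcp_pos'],'xdir',np.degrees(np.arctan2(r[1,0],r[0,0])),s['joints'].round(1),s['wrist_force'].round(1),s['moment'].round(2))
for n in('top','side'):
    k=capture(n);cv2.imwrite(f'pics/{n}3.png',cv2.resize(k['frame'][130:270,220:410,::-1],None,fx=4,fy=4))
    P=cloud(k,np.ones((400,640),bool));b=lambda P,x0,x1,y0,y1,z0,z1:P[(P[:,0]>x0)&(P[:,0]<x1)&(P[:,1]>y0)&(P[:,1]<y1)&(P[:,2]>z0)&(P[:,2]<z1)]
    for l,X in(('griptop',b(P,.46,.51,.1,.17,.075,.095)),('camtop',b(P,.66,.85,.03,.16,.10,.13)),('ball',b(P,.45,.56,-.17,-.07,.08,.14))):
        if len(X)>5: print(n,l,len(X),X.mean(0).round(4),cv2.minAreaRect(X[:,:2].astype(np.float32)*1000))
E
python3 o.py
```

```text
[0.57100713 0.11456031 0.1696883 ] xdir -59.09741567549415 [ 27.3  21.5 -11.4   0.1 -57.4   3.5] [-2.3 -8.4  3.1] [-2.07  0.54  0.06]
top griptop 50 [0.4873 0.1366 0.0864] ((487.7459411621094, 136.43203735351562), (18.738630294799805, 23.906644821166992), 75.44163513183594)
top camtop 375 [0.7362 0.0811 0.1155] ((732.9505615234375, 82.58384704589844), (56.23748016357422, 79.38996124267578), 77.01403045654297)
top ball 284 [ 0.5032 -0.1227  0.115 ] ((504.4725646972656, -123.1167221069336), (56.913848876953125, 56.04752731323242), 3.0548524856567383)
side griptop 45 [0.4842 0.139  0.0846] ((486.18902587890625, 137.64801025390625), (20.374351501464844, 24.237323760986328), 71.69424438476562)
side camtop 159 [0.7444 0.0884 0.1155] ((743.228271484375, 93.65902709960938), (50.462921142578125, 82.48171997070312), 41.25138854980469)
side ball 77 [ 0.4889 -0.1072  0.1009] ((489.5377502441406, -110.44926452636719), (55.136573791503906, 23.611738204956055), 39.458770751953125)
```

View pics/side3.png

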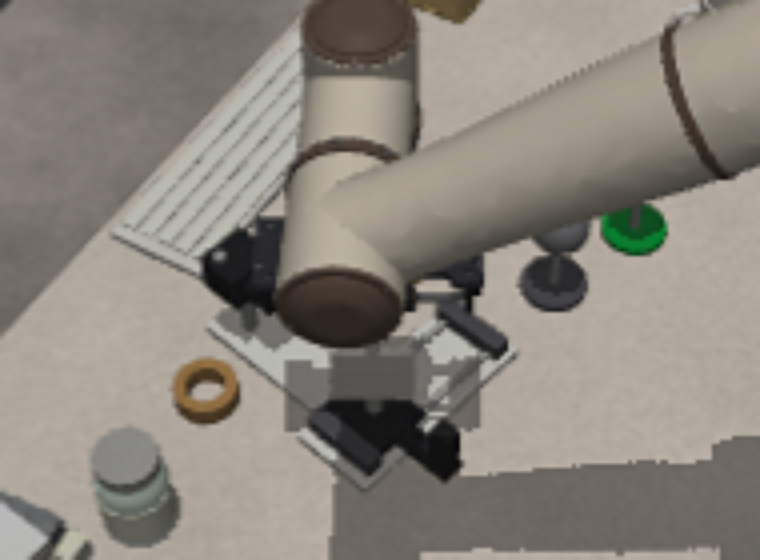

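The carriage is still against its stop, with a gentle push holding it there. The fin is gripped at -59.1°, against -59.0° computed for the bisector, and the ball hasn't moved.

```bash
python3 -c "
from station import *
print(finish_job())"
```

```text
the job is handed in; nothing more can be done
None
```

The job is handed in: the carriage is home at its end stop, and the fin is gripped and held at about -47° from rest, the angle I computed to centre the grey ball in the mirror. The interface gave no verdict, and I had no view through the small camera to check it directly.

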